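Seat the stepped tube plate in the block heater

ROBOT

A 7-joint arm with a two-finger parallel gripper is mounted at the origin on the work surface. World frame = base frame: x ahead of the robot, y to its left, z up, the work surface at z = 0. Lengths are in m, angles in rad, forces in N, time in s.
With the tool pointing down it reaches from about 0.4 to 0.85 m from the base axis. Payload 10.4 kg.
Tool frame: the origin (TCP) lies at the very end of the fingers, on their centre line; the grasp point (between the pads) lies 19 mm behind it; z points along the fingers, y is the line along which they close (so a half turn about z gives the same grasp; the last joint's range is limited). The gripper opens to 85 mm and grips with 20 to 120 N. Pads are 22 mm wide; open, the fingers measure 114 mm over their backs; the gripper's body (76 mm by 85 mm) begins 54 mm behind the grasp point. The pads swing forward as they close: fully open they stand 13 mm farther back than shut.
Start: joints at [1.291, 0.332, -0.065, 1.46, 0.022, 1.35, -0.088], TCP at [0.159, -0.605, 0.231] pointing down, gripper open.
Joint ranges: [-2.6, 2.6], [-0.5, 2.12], [-1.47, 1.34], [0.16, 2.42], [-1.27, 4.41], [0.06, 2.06], [-2.6, 2.6]. Speed limits (rad/s): [2.22, 2.22, 2.79, 2.79, 3.14, 3.14, 3.14].

INTERFACE

Orientations are given as a unit quaternion [w, x, y, z].
In Python, from rig import monitor, optics, job gives the robot as it stands.
- The arm moves only by the tool servo_tool, never from a script. Its argument "plan" is a list of rows, each a list of 3 entries, a list of its own where there are three numbers: the shift along the world's x, y, z in mm, then the turn about the world's z in rad, then the closure, from 0 (fully open) to 1 (shut). In form: [[[dx, dy, dz], twist, hand], ...]. A call has 1 to 8 rows; each row shifts and turns the commanded pose from where the row before left it; what a row does not reach is not made up. A row lasts 1/12 s, in which the tool goes at most 41.7 mm and 7.16 degrees, less where a joint would pass 70% of its speed; a pose out of reach is approached as far as the arm can. A call with a gripper value outside its range is refused whole. The fingers move at their own pace and stop on an object; the grip force is fixed at half the most. Time passes only in rows, so rows that do not move let the fingers close. It gives the time, the measured TCP pose, the force, the opening and the grip force at its end, in the units of the state.
- monitor.get_obs(): the state, without advancing time (a new reading comes with each control period).
- optics.grab_frame(name): name is "scene" or "top" or "wrist"; returns a dict with "color" (384x512x3 uint8, red, green, blue), "camera_matrix" (3x3 intrinsics, pixels), "R" (3x3) and "t" (3): a world point X has camera coordinates R X + t. Camera axes: x right, y down, z forward; pixel columns grow to the right and rows downward; lengths in m; the calibration is good to about 2 mm. The wrist camera is an equidistant fisheye: a pixel r from the principal point sees the ray r / f radians off the axis. A picture is of the moment at which its call begins. There is no depth.
- job.hand_in(): hands the job in; it is judged then, once.
The state is a dict: "time_s": time; "joint_positions": joint angles; "qd": joint speeds; "joint_torque": joint torques, N m; "tool_pos": TCP position; "eef_rot": TCP orientation; "contact_force": force on the tool from outside, world axes, zero at the start; "moment": the same for the moment, N m; "opening": finger opening in m; "finger_force": force on a finger pad.
Only numpy, scipy, OpenCV 4.12 (cv2) and the standard library are available. Lean on these libraries where they do the work, as an engineer would, in place of code of your own. Each camera call takes 0.05 s, during which the arm holds its last target. There are 200 camera calls.

TASK

Fit the stepped tube plate into the well of the small block heater: tilt it so that its thin toe goes in under the steel lip, then lower its other end until the plate lies flat on the floor of the well, and let go. Leave the square four-hole plate where it is.

Things in the scene. Friction and masses are not known exactly. Their poses are not given: they have to be found in the camera images.
- plate_grip (a point): Handle of the loose stepped aluminium tube plate (about 0.35 kg, flat underside, seven dark holes): an upright grey square post, 22 x 22 mm, sides along x and y, from 14 to 72 mm above the underside. This point: on its axis, 43 mm above the underside, within 5 mm of the plate's balance point. Axes: x from the toe to the thick end, z up. Lies flat on the worktop at the start.
- plate_toe (a point): Middle of the bottom edge of that plate's toe tip (same axes), 72 mm in -x from the post's axis. The plate is 124 mm long (x), 90 mm wide (y): a plain toe 36 mm long, 8 mm thick, at the -x end, then a body 88 mm long, 14 mm thick, with the holes and post. It must be tilted toe-down, 15 to 20 degrees, to enter the well; in place its x points along the well's x.
- well (a point): Floor centre of the well in the fixed block heater (grey, white deck, 190 x 150 x 96 mm high). Floor level, 65 mm above the worktop, 31 mm below the deck. Well 142 mm long (x, -71 to 71), 110 mm wide (y), upright walls. At the -x end, nearer the robot, a steel lip 6 mm thick, flush with the deck, overhangs x = -71 to -41 with 25 mm clear height below, leaving a 112 mm opening. z up.
- spare_grip (a point): Handle, 43 mm above the underside, of the other plate, which stays where it is: aluminium, square, 84 x 84 x 14 mm, four dark holes, no toe, the same grey square post in its middle. Loose, flat on the worktop near the stepped plate.
Not all that is in view belongs to the job. What is shaped like the part that bears plate_grip but green, purple or red is not meant.

How it is judged:
By the outcome, as a careful person would: the job done as asked, in the order asked, and still so for the second after the job is handed in, with the robot touching nothing.
It also fails if it takes over 40 s, if anything falls off the work surface, if the arm or the gripper's body presses on something with over 40 N, if the wrist force passes 120 N, or if a joint passes its speed limit or range.

## Working session

There is one attempt and no reset: what is moved stays moved. The work goes in short steps, Python scripts to look and compute and a tool call to move; the robot and the scene stay as the last step left them, time stands still between calls to the robot, and variables do not carry over. Pictures are saved under pics/ and viewed, at most 10 in all, crops included, and the job is handed in when it is done.

Besides the shell and the picture viewer there is one more tool, called after "Call:" as name([rows], argument=value, ...), one row to a line, values as JSON. servo_tool: Moves the arm, as the interface text tells. Its arguments: {"type":"object","properties":{"plan":{"type":"array"}},"required":["plan"]}

```bash
mkdir -p pics; cat > h.py <<'E'
import numpy as np, cv2
from rig import monitor, optics, job
def grab(n,save=None):
    f=optics.grab_frame(n)
    if save: cv2.imwrite('pics/'+save,f['color'][:,:,::-1])
    return f
def ray(f,p):
    K=np.array(f['camera_matrix']);R=np.array(f['R']);t=np.array(f['t'])
    d=R.T@np.linalg.inv(K)@np.array([p[0],p[1],1.]);return -R.T@t,d
def onz(f,p,z):
    c,d=ray(f,p);return c+d*(z-c[2])/d[2]
def proj(f,X):
    q=f['camera_matrix']@(np.array(f['R'])@np.array(X)+np.array(f['t']));return q[:2]/q[2]
def tri(fs,ps):
    A=np.zeros((3,3));b=np.zeros(3)
    for f,p in zip(fs,ps):
        c,d=ray(f,p);d=d/np.linalg.norm(d);M=np.eye(3)-np.outer(d,d);A+=M;b+=M@c
    return np.linalg.solve(A,b)
E
python3 - <<'E'
from h import *
a=grab('scene','s0.png');b=grab('top','t0.png')
for f in(a,b):print(f['camera_matrix'],-np.array(f['R']).T@f['t'])
o=monitor.get_obs();print(o)
E
```

```text
[[479.14587924   0.         253.68875207]
 [  0.         479.14587924 197.95959165]
 [  0.           0.           1.        ]] [ 1.10003795 -0.05609763  1.14798076]
[[458.36311974   0.         249.59152078]
 [  0.         458.36311974 195.22609864]
 [  0.           0.           1.        ]] [0.24996917 0.17696331 1.15992747]
{'time_s': 0.1, 'joint_positions': array([ 1.29141356,  0.33279453, -0.06464855,  1.46088155,  0.02161481,
        1.34988495, -0.08852721]), 'qd': array([ 0.00146106, -0.00213865, -0.00052589, -0.00278456, -0.00145874,
        0.00196607,  0.00191406]), 'joint_torque': array([ 2.28497578e-03, -6.26747274e+01,  4.96948161e-02, -3.92430031e+01,
        1.63179991e-02,  6.91929337e-03,  9.14873885e-05]), 'tool_pos': array([ 0.1586071 , -0.60418834,  0.23059264]), 'eef_rot': array([-6.24034762e-04,  9.91772326e-01,  1.28012689e-01, -1.25633894e-04]), 'contact_force': array([-0.57815697, -0.33425615, -0.06187603]), 'moment': array([ 0.00813608,  0.02893777, -0.00831869]), 'finger_force': 0.0, 'opening': 0.08530219517046407}
```

View pics/s0.png

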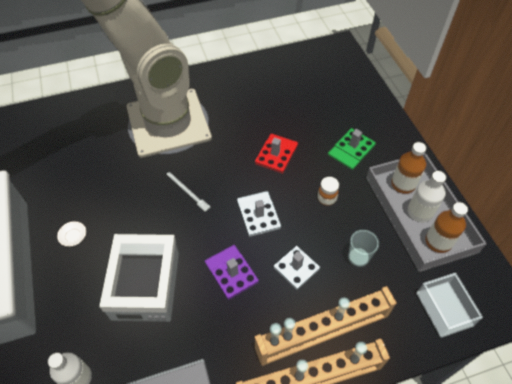

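View pics/t0.png

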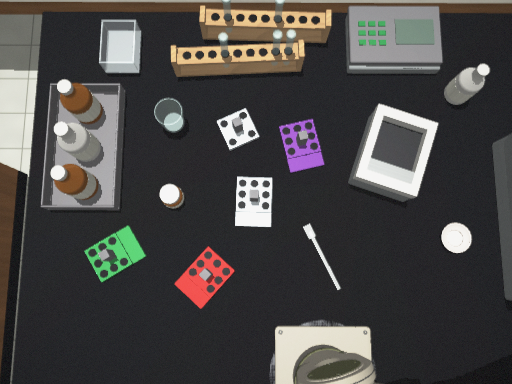

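The scene view shows the stepped white plate at about (259,213) and its spare at (297,265). The heater is at (140,277). In the top view the plate is at (254,202) with its toe towards the robot, the spare is at (238,129) and the heater is at (395,152). Next I'll measure edges on enlarged crops.

```bash
python3 - <<'E'
from h import *
t=cv2.imread('pics/t0.png');s=cv2.imread('pics/s0.png')
def c(i,x,y,w,h,k):return cv2.resize(i[y:y+h,x:x+w],(w*k,h*k),interpolation=cv2.INTER_CUBIC)
m=np.zeros((600,800,3),np.uint8)
m[:300,:300]=c(t,225,170,60,60,5);m[300:600,:300]=c(s,230,185,60,60,5)
A=c(t,345,100,100,100,3);m[:300,300:600]=A
m[300:600,300:600]=c(s,95,228,100,100,3)
cv2.imwrite('pics/m.png',m)
for n,i in(('t',t),('s',s)):
    hsv=cv2.cvtColor(i,cv2.COLOR_BGR2HSV)
    w=((hsv[...,1]<60)&(hsv[...,2]>140)).astype(np.uint8)
    cs,_=cv2.findContours(w,cv2.RETR_EXTERNAL,cv2.CHAIN_APPROX_NONE)
    for k in cs:
        if cv2.contourArea(k)>400:
            r=cv2.minAreaRect(k);print(n,[np.round(x,1) for x in r],cv2.approxPolyDP(k,3,True)[:,0].tolist())
E
```

```text
t [array([321.6, 350.8]), array([58.4, 99.1]), np.float64(84.3)] [[275, 329], [275, 383], [293, 383], [295, 361], [303, 351], [318, 344], [332, 345], [370, 360], [367, 327], [321, 327], [306, 323]]
t [array([456. , 237.5]), array([30.4, 29. ]), np.float64(45.0)] [[450, 223], [442, 231], [442, 242], [453, 252], [464, 251], [470, 244], [470, 233], [464, 225]]
t [array([253.4, 201.2]), array([36. , 49.7]), np.float64(2.0)] [[237, 176], [235, 225], [270, 226], [271, 177]]
t [array([237.4, 128.3]), array([32.1, 32.8]), np.float64(65.6)] [[245, 108], [217, 120], [229, 149], [258, 136]]
t [array([397. , 149.6]), array([65. , 77.4]), np.float64(17.7)] [[378, 104], [356, 176], [416, 196], [437, 123]]
t [array([ 80.2, 146. ]), array([ 72.1, 123.8]), np.float64(2.9)] [[119, 86], [117, 96], [91, 93], [106, 115], [97, 130], [85, 130], [59, 100], [54, 126], [57, 140], [51, 176], [61, 178], [62, 165], [75, 163], [98, 179], [101, 197], [91, 206], [82, 206], [59, 191], [53, 181], [52, 204], [57, 205], [41, 206], [113, 206]]
t [array([ 16.2, 122.3]), array([ 37.1, 106.2]), np.float64(2.5)] [[0, 69], [
[... 1756 characters left out ...]
17, 223], [401, 209], [401, 203], [413, 192], [402, 195], [391, 190], [385, 183], [390, 172]]
s [array([  6.5, 244.5]), array([147.,  13.]), np.float64(90.0)] [[5, 171], [0, 171], [0, 318], [13, 312]]
s [array([167.8, 123.1]), array([53.2, 75.1]), np.float64(73.3)] [[193, 89], [186, 92], [190, 122], [182, 132], [160, 137], [151, 136], [144, 128], [132, 128], [138, 154], [210, 137]]
s [array([61.3, 77. ]), array([ 30.7, 131.7]), np.float64(77.9)] [[128, 74], [118, 51], [2, 74], [0, 105], [119, 80]]
s [array([255.1,  35.6]), array([ 29.3, 242.9]), np.float64(77.9)] [[374, 11], [366, 0], [355, 0], [174, 38], [146, 51], [138, 69], [141, 74], [154, 55], [167, 49], [180, 51], [192, 64], [368, 24]]
```

View pics/m.png

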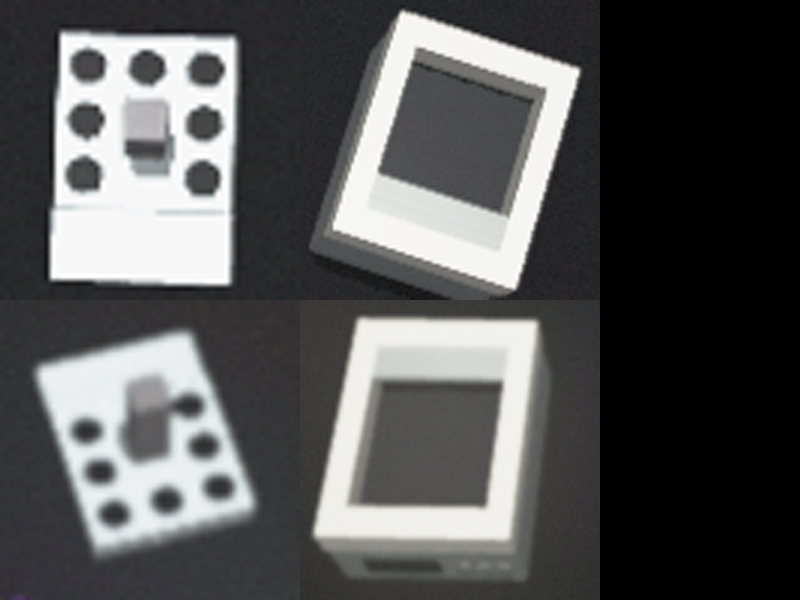

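The crops give matching corners of the deck in both views, plus the holes and post top of the plate. The toe faces the robot, at the bottom of the top view. I'll triangulate these.

```bash
python3 - <<'E'
from h import *
a=grab('scene');b=grab('top')
cv=lambda p,o,c,k:((p[0]-c[0]+.5)/k-.5+o[0],(p[1]-c[1]+.5)/k-.5+o[1])
TP=lambda p:cv(p,(225,170),(0,0),5);SP=lambda p:cv(p,(230,185),(0,300),5)
TH=lambda p:cv(p,(345,100),(300,0),3);SH=lambda p:cv(p,(95,228),(300,300),3)
H=[]
for n,p,q in[('near+y',(330,233),(538,320)),('near-y',(516,291),(358,319)),('far-y',(580,68),(314,534)),('far+y',(402,12),(513,541)),
  ('lip+y',(378,174),(502,380)),('lip-y',(508,216),(376,380))]:
    X=tri([b,a],[TH(p),SH(q)]);H.append(X);print(n,(X*1e3).round(1),(onz(b,TH(p),.096)*1e3).round(1),(onz(a,SH(q),.096)*1e3).round(1))
H=np.array(H);c=H[:4].mean(0);x=H[2]+H[3]-H[0]-H[1];y=H[0]+H[3]-H[1]-H[2]
print('heater',c*1e3,np.linalg.norm(x)/2,np.linalg.norm(y)/2,np.arctan2(x[1],x[0]),np.arctan2(-y[0],y[1]))
for n,p,q in[('h1',(206,69),(115,514)),('h2',(147,67),(166,500)),('h3',(87,65),(219,487)),('h4',(204,124),(100,471)),('h5',(203,178),(86,431)),('h6',(86,120),(204,446)),('h7',(84,175),(189,406)),('post',(146,114),(148,392))]:
    X=tri([b,a],[TP(p),SP(q)]);z=.072 if n=='post' else .014;print(n,(X*1e3).round(1),(onz(b,TP(p),z)*1e3).round(1),(onz(a,SP(q),z)*1e3).round(1))
T=[onz(b,TP(p),z) for p,z in[((59,32),.014),((237,37),.014),((49,283),.008),((231,287),.008)]]
T=np.array(T);print((T*1e3).round(1));d=T[0]+T[1]-T[2]-T[3];e=T[0]+T[2]-T[1]-T[3];print('plate yaw',np.arctan2(d[1],d[0]),np.arctan2(-e[0],e[1]),np.linalg.norm(d)/2,np.linalg.norm(e)/2)
print('post',T[:2].mean(0)-.052*d/np.linalg.norm(d))
E
```

```text
near+y [467.8 -71.6  92. ] [466.9 -71.   96. ] [470.3 -71.3  96. ]
near-y [ 421.4 -215.4   94.9] [ 421.2 -215.2   96. ] [ 422.2 -215.1   96. ]
far-y [ 602.3 -275.6   98.6] [ 603.2 -276.6   96. ] [ 601.  -276.1   96. ]
far+y [ 651.6 -134.3   92.2] [ 649.8 -135.3   96. ] [ 653.9 -131.9   96. ]
lip+y [ 515.3 -111.5   94.2] [ 514.9 -110.7   96. ] [ 516.2 -111.7   96. ]
lip-y [ 482.  -211.6   93.5] [ 481.2 -212.1   96. ] [ 484.1 -209.8   96. ]
heater [ 535.77412196 -174.22168667   94.44317856] 0.19240890041679837 0.1504203305405539 -0.3247174404405595 -0.3240178163502452
h1 [467.  136.6  14.3] [467.  136.5  14. ] [466.9 136.8  14. ]
h2 [467.7 166.2  14.9] [467.9 166.5  14. ] [467.1 166.2  14. ]
h3 [468.7 196.7  14.5] [468.9 197.   14. ] [468.4 196.5  14. ]
h4 [438.5 137.4  14.6] [438.7 137.5  14. ] [438.1 137.4  14. ]
h5 [411.  137.9  14.3] [411.  138.1  14. ] [410.7 137.8  14. ]
h6 [440.5 197.4  13.8] [440.5 197.3  14. ] [440.6 197.4  14. ]
h7 [412.4 198.2  13.2] [412.3 198.2  14. ] [412.9 198.   14. ]
post [433.6 167.1  73.2] [433.9 167.4  72. ] [432.8 167.   72. ]
[[485.9 211.4  14. ]
 [483.7 120.6  14. ]
 [358.2 215.5   8. ]
 [356.5 123.9   8. ]]
plate yaw -0.02875753075783169 -0.02132455377607768 0.12765220797682117 0.0912435754282333
post [0.43288642 0.16751867 0.01155586]
```

Call:
servo_tool([
  [[0, 0, 40], 0, 0],
  [[0, 0, 40], 0, 0],
  [[20, 10, 30], -0.05, 0],
  [[32, 23, 0], -0.05, 0],
  [[32, 23, 0], -0.05, 0],
  [[32, 23, 0], -0.05, 0],
  [[32, 23, 0], -0.05, 0],
  [[32, 23, 0], -0.03, 0],
])

```text
time_s: 0.87
tool_pos: [0.34, -0.4781, 0.3413]
eef_rot: [0.0, 1.0, -0.013, -0.0]
contact_force: [0.6, -1.2, -0.1]
opening: 0.0853
finger_force: 0.0
```

Call:
servo_tool([
  [[30, 27, 0], 0, 0],
  [[30, 27, 0], 0, 0],
  [[15, 38, 0], 0, 0],
  [[15, 38, 0], 0, 0],
  [[10, 40, 0], 0, 0],
  [[10, 40, 0], 0, 0],
  [[0, 41, 0], 0, 0],
  [[0, 41, 0], 0, 0],
])

```text
time_s: 1.53
tool_pos: [0.4487, -0.1853, 0.341]
eef_rot: [-0.0, 1.0, -0.011, -0.0]
contact_force: [0.3, 0.1, 0.4]
opening: 0.0853
finger_force: 0.0
```

Call:
servo_tool([
  [[-2, 41, 0], 0, 0],
  [[-2, 41, 0], 0, 0],
  [[-2, 41, 0], 0, 0],
  [[-2, 41, 0], 0, 0],
  [[-2, 41, 0], 0, 0],
  [[-2, 41, 0], 0, 0],
  [[-2, 41, -10], 0, 0],
  [[-1, 41, -10], 0, 0],
])

```text
time_s: 2.2
tool_pos: [0.4333, 0.1414, 0.3219]
eef_rot: [0.0, 1.0, -0.012, 0.001]
contact_force: [0.9, -0.1, -0.2]
opening: 0.0852
finger_force: 0.0
```

Call:
servo_tool([
  [[0, 24, -30], 0, 0],
  [[0, 0, -40], 0, 0],
  [[0, 0, -40], 0, 0],
  [[0, 0, -40], 0, 0],
  [[0, 0, -30], 0, 0],
  [[0, 0, 0], 0, 0],
])

```text
time_s: 2.7
tool_pos: [0.4304, 0.162, 0.1364]
eef_rot: [0.001, 1.0, -0.011, -0.004]
contact_force: [-0.0, 0.3, -1.5]
opening: 0.0853
finger_force: 0.0
```

```bash
python3 - <<'E'
from h import *
grab('wrist','w1.png')
o=monitor.get_obs();q=o['eef_rot'];print(o['tool_pos'],2*np.arctan2(q[2],q[1]),o['joint_positions'].round(2))
E
```

```text
[0.43194447 0.16284786 0.13974789] -0.02262441110530663 [ 0.34  0.12 -0.83  1.95  0.1   1.11 -2.13]
```

View pics/w1.png

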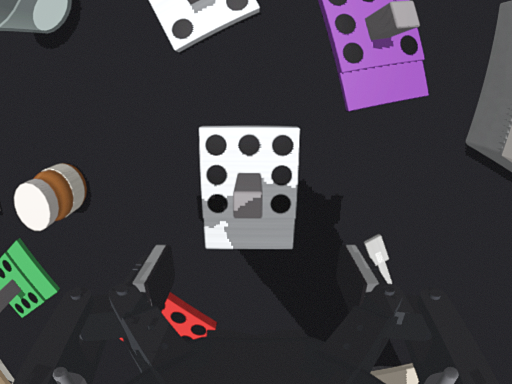

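The wrist view shows the post at (248,200) between the fingers, so the line-up is good. I'll descend.

Call:
servo_tool([
  [[0, 3, -25], 0, 0],
  [[1, 2, -25], 0, 0],
  [[0, 0, -25], 0, 0],
  [[0, 0, -20], 0, 0],
  [[0, 0, -12], 0, 0],
  [[0, 0, 0], 0, 0],
  [[0, 0, 0], 0, 0],
])

```text
time_s: 3.33
tool_pos: [0.4358, 0.1687, 0.036]
eef_rot: [-0.0, 1.0, -0.012, 0.001]
contact_force: [-0.5, -0.0, 0.4]
opening: 0.0849
finger_force: 0.0
```

Call:
servo_tool([
  [[-2, -1, -10], 0, 0],
  [[0, 0, 0], 0, 0],
  [[0, 0, 0], 0, 0.6],
  [[0, 0, 0], 0, 1],
  [[0, 0, 0], 0, 1],
  [[0, 0, 0], 0, 1],
  [[0, 0, 0], 0, 1],
  [[0, 0, 0], 0, 1],
])

```text
time_s: 4.0
tool_pos: [0.4331, 0.1675, 0.0249]
eef_rot: [-0.0, 1.0, -0.012, 0.0]
contact_force: [-0.4, -0.1, 4.6]
opening: 0.0216
finger_force: 59.2
```

Call:
servo_tool([
  [[0, 0, 0], 0, 1],
  [[0, 0, 0], 0, 1],
  [[0, 0, 0], 0, 1],
  [[0, 0, 0], 0, 1],
])

```text
time_s: 4.33
tool_pos: [0.4331, 0.1675, 0.0249]
eef_rot: [-0.0, 1.0, -0.012, 0.0]
contact_force: [-1.1, 0.6, 5.3]
opening: 0.0215
finger_force: 59.4
```

Call:
servo_tool([
  [[0, 0, 10], 0, 1],
  [[0, 0, 25], 0, 1],
  [[0, 0, 35], 0, 1],
  [[0, 0, 35], 0, 1],
  [[0, -15, 35], 0, 1],
  [[0, -30, 0], -0.05, 1],
  [[0, -35, 0], -0.05, 1],
  [[0, -35, 0], -0.05, 1],
])

```text
time_s: 5.0
tool_pos: [0.4324, 0.0515, 0.1655]
eef_rot: [0.0, 0.996, -0.087, 0.001]
contact_force: [0.4, -0.3, -4.6]
opening: 0.0217
finger_force: 59.4
```

Call:
servo_tool([
  [[-3, -35, 0], -0.05, 1],
  [[-4, -35, 0], -0.05, 1],
  [[-4, -35, 0], -0.05, 1],
  [[-4, -35, 0], 0, 1],
  [[-5, -28, 0], 0, 1],
  [[-5, -15, 0], 0, 1],
  [[0, 0, 0], 0, 1],
  [[0, 0, 0], 0, 1],
])

```text
time_s: 5.67
tool_pos: [0.4073, -0.1308, 0.1646]
eef_rot: [-0.0, 0.987, -0.162, -0.0]
contact_force: [-0.2, 0.5, -2.7]
opening: 0.0215
finger_force: 59.5
```

```bash
python3 - <<'E'
from h import *
a=grab('scene');t=grab('top')
c=lambda f,x,y,w,h,k:cv2.resize(f['color'][y:y+h,x:x+w,::-1],(w*k,h*k),interpolation=cv2.INTER_CUBIC)
cv2.imwrite('pics/m2.png',np.hstack([c(a,90,180,130,150,3),c(t,310,90,130,150,3)]))
o=monitor.get_obs();q=o['eef_rot'];print(o['tool_pos'],2*np.arctan2(q[2],q[1]),o['joint_positions'].round(2))
E
```

```text
[ 0.40787882 -0.12952068  0.16468719] -0.3219449070302135 [ 0.73 -0.03 -0.51  2.01 -0.02  1.15 -1.67]
```

View pics/m2.png

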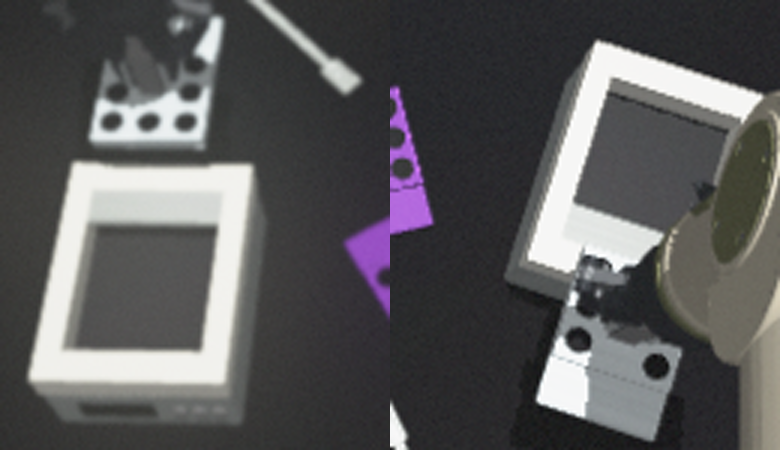

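The plate is held level and its thick end sits just over the heater's near edge. Its bottom edge is at about y=150 in the left crop, parallel to the deck. I'll lower it onto the edge.

Call:
servo_tool([
  [[0, -1, -20], 0, 1],
  [[0, 0, -15], 0, 1],
  [[0, 0, -6], 0, 1],
  [[0, 0, -2], 0, 1],
  [[0, 0, -2], 0, 1],
  [[0, 0, -2], 0, 1],
])

```text
time_s: 6.27
tool_pos: [0.4083, -0.1309, 0.1199]
eef_rot: [0.0, 0.987, -0.16, 0.0]
contact_force: [-13.1, 5.4, 28.3]
opening: 0.0214
finger_force: 63.0
```

Call:
servo_tool([
  [[0, 0, -2], 0, 1],
  [[0, 0, -1], 0, 1],
])

```text
time_s: 6.43
tool_pos: [0.408, -0.1309, 0.1173]
eef_rot: [0.0, 0.987, -0.16, -0.0]
contact_force: [-16.0, 8.0, 29.4]
opening: 0.0216
finger_force: 62.2
```

Call:
servo_tool([
  [[0, 0, -1.5], 0, 1],
  [[0, 0, -1.5], 0, 1],
])

```text
time_s: 6.6
tool_pos: [0.4073, -0.1306, 0.1142]
eef_rot: [0.0, 0.987, -0.16, -0.001]
contact_force: [-20.8, 10.6, 32.8]
opening: 0.0214
finger_force: 61.0
```

Call:
servo_tool([
  [[0, 0, -1.5], 0, 1],
  [[0, 0, -1.5], 0, 1],
  [[0, 0, -1], 0, 1],
])

```text
time_s: 6.85
tool_pos: [0.4067, -0.1305, 0.1096]
eef_rot: [0.0, 0.987, -0.16, -0.002]
contact_force: [-20.2, 6.7, 27.3]
opening: 0.0212
finger_force: 58.2
```

Call:
servo_tool([
  [[0, 0, -1], 0, 1],
  [[0, 0, 0], 0, 1],
])

```text
time_s: 7.02
tool_pos: [0.4064, -0.1304, 0.1082]
eef_rot: [0.0, 0.987, -0.16, -0.002]
contact_force: [-21.3, 8.6, 24.6]
opening: 0.0213
finger_force: 58.4
```

Call:
servo_tool([
  [[0, 0, 10], 0, 1],
  [[0, 0, 20], 0, 1],
  [[0, 0, 20], 0, 1],
  [[0, 0, 0], 0, 1],
  [[0, 0, 0], 0, 1],
])

```text
time_s: 7.43
tool_pos: [0.4089, -0.1316, 0.1579]
eef_rot: [0.0, 0.987, -0.161, 0.002]
contact_force: [-0.6, -0.0, -3.8]
opening: 0.0211
finger_force: 59.3
```

```bash
python3 - <<'E'
from h import *
a=grab('scene');t=grab('top');w=grab('wrist')
c=lambda f,x,y,w,h,k:cv2.resize(f['color'][y:y+h,x:x+w,::-1],(w*k,h*k),interpolation=cv2.INTER_CUBIC)
cv2.imwrite('pics/m3.png',np.vstack([np.hstack([c(a,110,175,65,60,6),c(t,350,155,65,60,6)]),c(w,125,60,260,120,3)[:,:780]])[:600])
o=monitor.get_obs();print(o['tool_pos'],o['contact_force'].round(1))
E
```

```text
[ 0.40737055 -0.13136763  0.15585489] [ 0.3  0.4 -3.4]
```

View pics/m3.png

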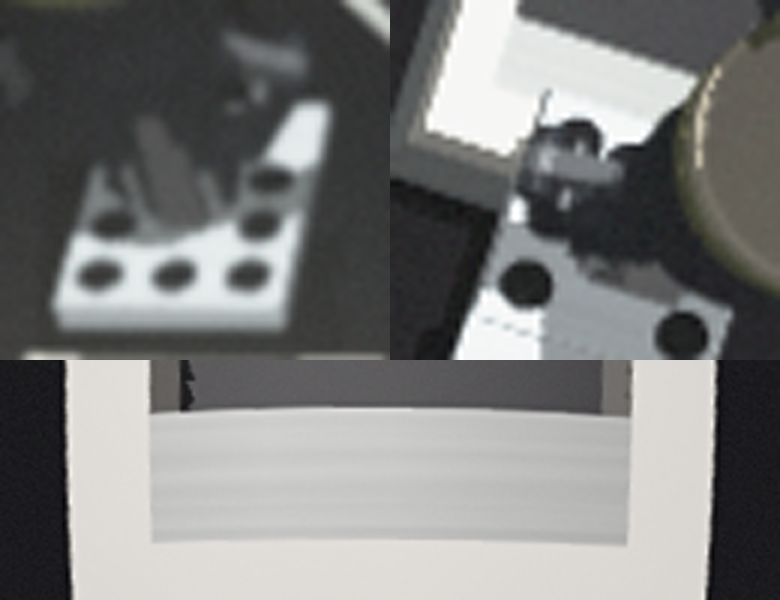

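```bash
python3 - <<'E'
from h import *
a=grab('scene');t=grab('top');o=monitor.get_obs();p=o['tool_pos'];q=o['eef_rot'];y=2*np.arctan2(q[2],q[1])
ex=np.array([np.cos(y),np.sin(y),0]);ey=np.array([-np.sin(y),np.cos(y),0]);g=p+[0,0,.019]
def pl(f,uv,o0,k,yy):
    c,d=ray(f,((uv[0]+.5)/k-.5+o0[0],(uv[1]+.5)/k-.5+o0[1]));s=(yy-(c-g)@ey)/(d@ey);X=c+d*s-g
    return np.array([X@ex,X[2]])*1e3
def h(uv,yy): return pl(a,uv,(110,175),6,yy)
# better: intersect with plane of unknown tilt using x known along plate => use local hole rows
A=[h((250,275),.030),h((258,224),.030),h((270,180),.030),h((100,275),-.030),h((110,224),-.030),h((174,276),0)]
print(np.round(A,1))
# 2D: project model holes at several tilts, compare rows
for th in(12,14,16,18,20,22):
    r=np.deg2rad(th);out=[]
    for lx,ly in[(33.7,30),(5.5,30),(-22.5,30),(33.7,-30),(5.5,-30),(33.7,0)]:
        lz=14-44;X=g+ex*(lx*np.cos(r)-lz*np.sin(r)*1)/1e3*1+ey*ly/1e3+np.array([0,0,(lx*np.sin(r)+lz*np.cos(r))/1e3])
        u=proj(a,X);out+=[(np.array(u)-[110,175]+.5)*6-.5]
    print(th,np.round(out).astype(int).tolist())
E
```

```text
[[ 36.1 -19. ]
 [ 11.6 -19.4]
 [-15.4 -27.9]
 [ 37.7 -17. ]
 [ 13.  -17.7]
 [ 38.1 -16.8]]
12 [[251, 286], [262, 235], [273, 187], [102, 285], [116, 235], [176, 285]]
14 [[250, 286], [261, 237], [273, 190], [101, 285], [116, 236], [175, 285]]
16 [[249, 285], [261, 238], [272, 193], [100, 285], [115, 238], [175, 285]]
18 [[248, 285], [260, 240], [272, 196], [99, 284], [114, 239], [174, 285]]
20 [[247, 284], [260, 241], [272, 199], [98, 284], [114, 240], [173, 284]]
22 [[246, 284], [259, 242], [272, 202], [97, 283], [113, 241], [172, 283]]
```

```bash
python3 - <<'E'
from h import *
a=grab('scene');t=grab('top');o=monitor.get_obs();p=o['tool_pos'];q=o['eef_rot'];y=2*np.arctan2(q[2],q[1])
ex=np.array([np.cos(y),np.sin(y),0]);ey=np.array([-np.sin(y),np.cos(y),0]);g=p+[0,0,.019]
S=lambda u:((u[0]+.5)/6-.5+110,(u[1]+.5)/6-.5+175)
T=lambda u:((u[0]-390+.5)/6-.5+350,(u[1]+.5)/6-.5+155)
for n,s,u in[('toe+',(270,180),(526,283)),('far+',(250,275),(576,143))]:
    X=tri([a,t],[S(s),T(u)])-g;print(n,np.round([X@ex*1e3,X@ey*1e3,X[2]*1e3],1))
c=lambda f,x,y,w,h,k:cv2.resize(f['color'][y:y+h,x:x+w,::-1],(w*k,h*k),interpolation=cv2.INTER_CUBIC)
cv2.imwrite('pics/m4.png',c(t,355,165,65,75,8))
for th in(10,12,14,16,18):
    r=np.deg2rad(th);out=[]
    for lx,ly,lz in[(-22.5,30,-30),(-22.5,-30,-30),(33.7,30,-30),(52,45,-30),(-36,45,-36),(-72,45,-36),(-72,-45,-36)]:
        X=g+ex*(lx*np.cos(r)-lz*np.sin(r))/1e3+ey*ly/1e3+np.array([0,0,(lx*np.sin(r)+lz*np.cos(r))/1e3])
        out+=[(proj(t,X)-[355,165]+.5)*8-.5]
    print(th,np.round(out).astype(int).tolist())
E
```

```text
toe+ [-16.7  30.1 -30. ]
far+ [ 36.9  30.5 -17.6]
10 [[140, 301], [346, 369], [205, 111], [175, 32], [69, 329], [29, 449], [335, 552]]
12 [[141, 297], [347, 365], [207, 107], [177, 28], [70, 324], [28, 445], [334, 547]]
14 [[142, 293], [347, 362], [209, 104], [180, 25], [71, 320], [28, 440], [334, 541]]
16 [[142, 290], [348, 358], [211, 100], [182, 21], [72, 315], [29, 434], [333, 536]]
18 [[143, 286], [349, 354], [213, 97], [185, 18], [72, 311], [29, 429], [333, 530]]
```

View pics/m4.png

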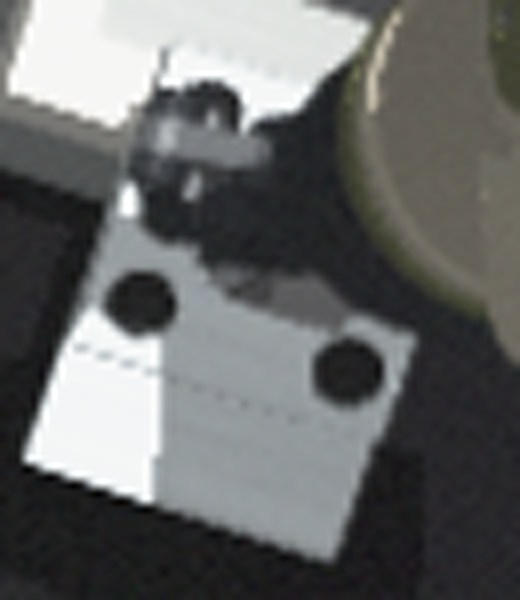

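Triangulated holes give a tilt of about 13° and show the post slipped about 4 mm up in the grip. I'll press again with a longer lever.

Call:
servo_tool([
  [[-5, 1.5, -10], 0, 1],
  [[-5, 1.5, -20], 0, 1],
  [[0, 0, -14], 0, 1],
  [[0, 0, -4], 0, 1],
  [[0, 0, -2], 0, 1],
  [[0, 0, 0], 0, 1],
])

```text
time_s: 8.28
tool_pos: [0.3964, -0.1282, 0.1062]
eef_rot: [-0.0, 0.987, -0.161, -0.002]
contact_force: [-0.8, 0.0, -1.7]
opening: 0.0212
finger_force: 59.3
```

Call:
servo_tool([
  [[0, 0, -1.5], 0, 1],
  [[0, 0, -1.5], 0, 1],
  [[0, 0, 0], 0, 1],
])

```text
time_s: 8.53
tool_pos: [0.3967, -0.1282, 0.104]
eef_rot: [0.0, 0.987, -0.161, -0.001]
contact_force: [-12.1, 4.5, 12.4]
opening: 0.0212
finger_force: 60.4
```

Call:
servo_tool([
  [[0, 0, -1.5], 0, 1],
  [[0, 0, -1.5], 0, 1],
  [[0, 0, -1], 0, 1],
  [[0, 0, 0], 0, 1],
])

```text
time_s: 8.87
tool_pos: [0.3959, -0.1279, 0.0996]
eef_rot: [-0.0, 0.987, -0.161, -0.002]
contact_force: [-14.3, 5.0, 13.0]
opening: 0.0214
finger_force: 58.3
```

Call:
servo_tool([
  [[0, 0, 15], 0, 1],
  [[0, 0, 25], 0, 1],
  [[0, 0, 20], 0, 1],
  [[0, 0, 0], 0, 1],
  [[0, 0, 0], 0, 1],
])

```text
time_s: 9.28
tool_pos: [0.3984, -0.1288, 0.1602]
eef_rot: [0.0, 0.987, -0.161, 0.001]
contact_force: [-0.5, 0.9, -3.9]
opening: 0.0213
finger_force: 59.6
```

```bash
python3 - <<'E'
from h import *
a=grab('scene');t=grab('top')
c=lambda f,x,y,w,h,k:cv2.resize(f['color'][y:y+h,x:x+w,::-1],(w*k,h*k),interpolation=cv2.INTER_CUBIC)
cv2.imwrite('pics/m5.png',np.hstack([c(a,110,170,65,75,6),c(t,350,160,65,75,6)]))
o=monitor.get_obs();print(o['tool_pos'],o['contact_force'].round(1))
E
```

```text
[ 0.39726036 -0.12851114  0.15862806] [-0.3  0.  -3. ]
```

View pics/m5.png

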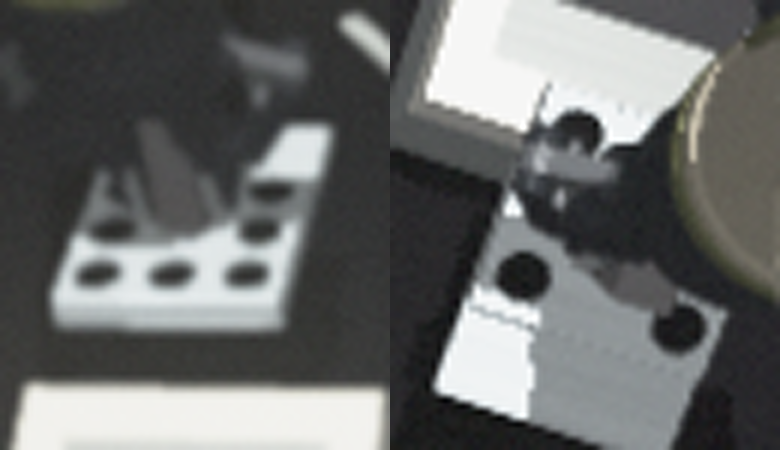

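```bash
python3 - <<'E'
from h import *
a=grab('scene');t=grab('top');o=monitor.get_obs();p=o['tool_pos'];q=o['eef_rot'];y=2*np.arctan2(q[2],q[1])
ex=np.array([np.cos(y),np.sin(y),0]);ey=np.array([-np.sin(y),np.cos(y),0]);g=p+[0,0,.019]
S=lambda u:((u[0]+.5)/6-.5+110,(u[1]+.5)/6-.5+170)
T=lambda u:((u[0]-390+.5)/6-.5+350,(u[1]+.5)/6-.5+160)
R=[]
for s,u in[((271,190),(524,275)),((249,273),(578,132))]:
    X=tri([a,t],[S(s),T(u)])-g;R+=[np.array([X@ex*1e3,X@ey*1e3,X[2]*1e3])];print(R[-1].round(1))
d=R[1]-R[0];r=np.arctan2(d[2],d[0]);print('tilt',np.degrees(r),np.linalg.norm(d))
for (X,lx) in zip(R,(-22.5,33.7)): print('local',X[0]*np.cos(r)+X[2]*np.sin(r),-X[0]*np.sin(r)+X[2]*np.cos(r),'expect lx',lx)
C=np.array([.5358,-.1742,.065]);hy=-.3245;hx=np.array([np.cos(hy),np.sin(hy),0]);hv=np.array([-np.sin(hy),np.cos(hy),0])
print('tcp in well',(p-C)@hx*1e3,(p-C)@hv*1e3,(p-C)[2]*1e3,y)
E
```

```text
[-14.5  29.8 -30.4]
[ 38.4  30.6 -10.5]
tilt 20.534228324024642 56.55468490330905
local -24.254904641906702 -23.32631503605392 expect lx -22.5
local 32.29391120434842 -23.32631503605392 expect lx 33.7
tcp in well -146.0615614132789 -0.8293459869185176 93.41751064663381 -0.3231748290172796
```

Tilt is now about 19° and the grip is about 37 mm above the underside. I'll carry the plate over the well, with the toe just past the lip edge.

Call:
servo_tool([
  [[15, -5, 0], 0, 1],
  [[30, -10, 0], 0, 1],
  [[35, -12, 0], 0, 1],
  [[35, -12, 0], 0, 1],
  [[30, -10, 0], 0, 1],
  [[17, -4, 0], 0, 1],
  [[0, 0, 0], 0, 1],
  [[0, 0, 0], 0, 1],
])

```text
time_s: 10.15
tool_pos: [0.5597, -0.1812, 0.1578]
eef_rot: [-0.001, 0.987, -0.161, -0.001]
contact_force: [0.1, 1.2, -3.3]
opening: 0.0213
finger_force: 59.3
```

```bash
cat >> h.py <<'E'
def well():
    o=monitor.get_obs();p=o['tool_pos'];q=o['eef_rot']
    C=np.array([.5358,-.1742,.065]);hy=-.3245;hx=np.array([np.cos(hy),np.sin(hy),0]);hv=np.array([-np.sin(hy),np.cos(hy),0])
    print('tcp in well',((p-C)@hx*1e3).round(1),((p-C)@hv*1e3).round(1),((p-C)[2]*1e3).round(1),'yaw',2*np.arctan2(q[2],q[1]),o['contact_force'].round(1),o['moment'].round(2))
E
python3 - <<'E'
from h import *
well();a=grab('scene');t=grab('top');w=grab('wrist')
c=lambda f,x,y,w,h,k:cv2.resize(f['color'][y:y+h,x:x+w,::-1],(w*k,h*k),interpolation=cv2.INTER_CUBIC)
cv2.imwrite('pics/m6.png',np.hstack([c(a,85,210,110,120,3),c(t,340,90,110,120,3)]))
E
```

```text
tcp in well 24.9 1.0 92.8 yaw -0.32281742273475517 [ 0.1  1.2 -3.3] [ 0.04  0.06 -0.05]
```

View pics/m6.png

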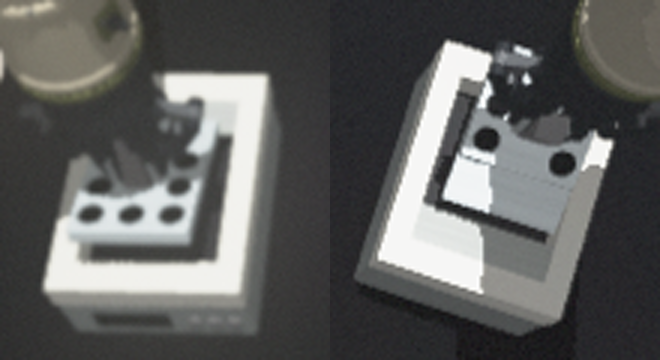

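The plate is over the opening with its toe just clear of the lip edge (top crop, about y=205 against 235). I'll shift 3 mm outward and lower it.

Call:
servo_tool([
  [[3, -1, 0], 0, 1],
  [[0, 0, -12], 0, 1],
  [[0, 0, -15], 0, 1],
  [[0, 0, -10], 0, 1],
  [[0, 0, -6], 0, 1],
  [[0, 0, 0], 0, 1],
  [[0, 0, 0], 0, 1],
])

```text
time_s: 10.88
tool_pos: [0.5627, -0.1826, 0.1164]
eef_rot: [-0.0, 0.987, -0.161, -0.0]
contact_force: [0.1, -0.4, -2.9]
opening: 0.0214
finger_force: 59.3
```

Call:
servo_tool([
  [[0, 0, -4], 0, 1],
  [[0, 0, -1.5], 0, 1],
  [[0, 0, 0], 0, 1],
])

```text
time_s: 11.13
tool_pos: [0.5628, -0.1826, 0.111]
eef_rot: [0.0, 0.987, -0.161, -0.0]
contact_force: [-0.6, -0.9, -2.4]
opening: 0.0212
finger_force: 59.3
```

Call:
servo_tool([
  [[-5, 1.7, 0], 0, 1],
  [[-6, 2, 0], 0, 1],
  [[0, 0, 0], 0, 1],
])

```text
time_s: 11.38
tool_pos: [0.5507, -0.1785, 0.1112]
eef_rot: [0.0, 0.987, -0.161, -0.0]
contact_force: [0.3, 0.4, -3.3]
opening: 0.0214
finger_force: 59.3
```

Call:
servo_tool([
  [[-5, 1.7, 0], 0, 1],
  [[-5, 1.7, 0], 0, 1],
  [[0, 0, 0], 0, 1],
])

```text
time_s: 11.63
tool_pos: [0.5409, -0.1752, 0.1112]
eef_rot: [0.0, 0.987, -0.161, -0.0]
contact_force: [0.1, -0.1, -2.4]
opening: 0.021
finger_force: 59.3
```

Call:
servo_tool([
  [[-5, 1.7, 0], 0, 1],
  [[-4.5, 1.5, 0], 0, 1],
  [[0, 0, 0], 0, 1],
])

```text
time_s: 11.88
tool_pos: [0.5315, -0.172, 0.1111]
eef_rot: [0.0, 0.987, -0.161, -0.0]
contact_force: [0.2, 0.2, -2.2]
opening: 0.0215
finger_force: 59.3
```

Call:
servo_tool([
  [[0, 0, -2], 0, 1],
  [[0, 0, -2], 0, 1],
  [[0, 0, -1.5], 0, 1],
  [[0, 0, 0], 0, 1],
])

```text
time_s: 12.22
tool_pos: [0.5339, -0.1729, 0.1068]
eef_rot: [0.0, 0.987, -0.161, 0.002]
contact_force: [1.8, -1.6, 6.0]
opening: 0.0214
finger_force: 60.9
```

Toe touchdown occurred at the predicted height. Next I'll lower the thick end along the arc about the toe.

Call:
servo_tool([
  [[1.6, -0.5, -1.7], 0, 1],
  [[1.6, -0.5, -1.7], 0, 1],
  [[1.5, -0.5, -1.7], 0, 1],
  [[0, 0, 0], 0, 1],
])

```text
time_s: 12.55
tool_pos: [0.5385, -0.1745, 0.1015]
eef_rot: [0.0, 0.987, -0.161, 0.001]
contact_force: [1.0, -0.6, 5.8]
opening: 0.0212
finger_force: 61.8
```

Call:
servo_tool([
  [[1.5, -0.5, -1.8], 0, 1],
  [[1.5, -0.5, -1.9], 0, 1],
  [[1.4, -0.5, -1.9], 0, 1],
  [[0, 0, 0], 0, 1],
])

```text
time_s: 12.88
tool_pos: [0.5427, -0.1759, 0.0958]
eef_rot: [0.0, 0.987, -0.161, 0.001]
contact_force: [1.1, -1.5, 6.6]
opening: 0.0214
finger_force: 62.7
```

Call:
servo_tool([
  [[1.3, -0.5, -1.9], 0, 1],
  [[1.3, -0.5, -2], 0, 1],
  [[1.3, -0.4, -2], 0, 1],
  [[0, 0, 0], 0, 1],
])

```text
time_s: 13.22
tool_pos: [0.5466, -0.1772, 0.0898]
eef_rot: [0.0, 0.987, -0.161, 0.001]
contact_force: [0.2, -0.2, 5.7]
opening: 0.0211
finger_force: 63.5
```

Call:
servo_tool([
  [[1.1, -0.4, -2], 0, 1],
  [[1.1, -0.3, -2], 0, 1],
  [[0, 0, 0], 0, 1],
])

```text
time_s: 13.47
tool_pos: [0.5488, -0.1779, 0.0857]
eef_rot: [0.0, 0.987, -0.161, 0.001]
contact_force: [1.0, -2.0, 4.2]
opening: 0.0211
finger_force: 63.8
```

Call:
servo_tool([
  [[0.5, -0.2, -1], 0, 1],
  [[0, 0, 0], 0, 1],
])

```text
time_s: 13.63
tool_pos: [0.5492, -0.1781, 0.0848]
eef_rot: [0.0, 0.987, -0.161, 0.001]
contact_force: [1.7, -1.2, 4.7]
opening: 0.0213
finger_force: 64.0
```

Call:
servo_tool([
  [[0.5, -0.2, -1], 0, 1],
  [[0, 0, 0], 0, 1],
])

```text
time_s: 13.8
tool_pos: [0.5495, -0.1782, 0.0843]
eef_rot: [0.0, 0.987, -0.161, 0.001]
contact_force: [-2.3, -0.4, 9.7]
opening: 0.0209
finger_force: 64.5
```

Call:
servo_tool([
  [[0.5, -0.2, -1], 0, 1],
  [[0, 0, 0], 0, 1],
])

```text
time_s: 13.97
tool_pos: [0.5495, -0.1782, 0.0842]
eef_rot: [0.0, 0.987, -0.161, 0.0]
contact_force: [-9.9, 0.6, 22.5]
opening: 0.0214
finger_force: 66.1
```

The force rises and z has stopped, so the plate is flat. I'll ease off and open partly, because the well is only 110 mm wide.

Call:
servo_tool([
  [[-0.5, 0.2, 1], 0, 1],
  [[0, 0, 0], 0, 0.6],
  [[0, 0, 0], 0, 0.5],
  [[0, 0, 0], 0, 0.5],
  [[0, 0, 0], 0, 0.5],
  [[0, 0, 0], 0, 0.5],
])

```text
time_s: 14.47
tool_pos: [0.5484, -0.1777, 0.0827]
eef_rot: [-0.0, 0.987, -0.161, -0.0]
contact_force: [0.1, -0.6, -0.1]
opening: 0.0426
finger_force: 0.0
```

Call:
servo_tool([
  [[0, 0, 6], 0, 0.5],
  [[0, 0, 15], 0, 0.5],
  [[0, 0, 30], 0, 0.5],
  [[0, 0, 40], 0, 0.5],
  [[0, 0, 40], 0, 0.5],
  [[-20, 0, 35], 0, 0.5],
  [[-38, 0, 0], 0, 0.5],
  [[-38, 0, 0], 0, 0.5],
])

```text
time_s: 15.13
tool_pos: [0.453, -0.1774, 0.2513]
eef_rot: [0.0, 0.987, -0.16, 0.002]
contact_force: [-0.3, -0.8, -0.3]
opening: 0.0427
finger_force: 0.0
```

Call:
servo_tool([
  [[0, 40, 0], 0, 0.5],
  [[0, 40, 0], 0, 0.5],
  [[0, 40, 0], 0, 0.5],
  [[0, 40, 0], 0, 0.5],
  [[0, 40, 0], 0, 0.5],
  [[0, 40, 0], 0, 0.5],
  [[0, 0, 0], 0, 0.5],
  [[0, 0, 0], 0, 0.5],
])

```text
time_s: 15.8
tool_pos: [0.4523, 0.0646, 0.2496]
eef_rot: [0.0, 0.987, -0.158, 0.0]
contact_force: [-0.1, -0.9, -0.4]
opening: 0.0429
finger_force: 0.0
```

```bash
python3 - <<'E'
from h import *
a=grab('scene');t=grab('top')
c=lambda f,x,y,w,h,k:cv2.resize(f['color'][y:y+h,x:x+w,::-1],(w*k,h*k),interpolation=cv2.INTER_CUBIC)
m=np.zeros((600,800,3),np.uint8);m[:360,:330]=c(a,85,210,110,120,3);m[:360,330:660]=c(t,340,90,110,120,3)
m[360:600,:320]=cv2.resize(a['color'][:,:,::-1],(320,240));m[360:600,320:640]=cv2.resize(t['color'][:,:,::-1],(320,240))
cv2.imwrite('pics/m7.png',m);o=monitor.get_obs();print(o['tool_pos'],o['contact_force'].round(1),o['opening'])
E
```

```text
[0.45252995 0.06152189 0.24917965] [ 0.  -0.8 -0.1] 0.042933346325819285
```

View pics/m7.png

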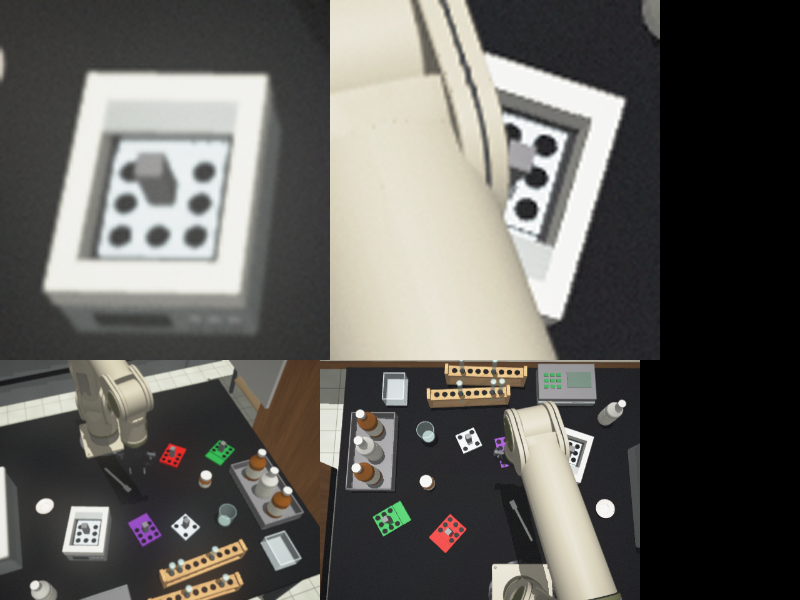

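The plate lies in the well with its toe under the lip, and the holes are visible at scene-crop (120,237) to (204,172). The spare has not moved. I'll check flatness numerically and then hand in.

```bash
python3 - <<'E'
from h import *
a=grab('scene');t=grab('top')
S=lambda u:((u[0]+.5)/3-.5+85,(u[1]+.5)/3-.5+210);T=lambda u:((u[0]-330+.5)/3-.5+340,(u[1]+.5)/3-.5+90)
C=np.array([.5358,-.1742,.065]);hy=-.3245;R=np.array([[np.cos(hy),np.sin(hy),0],[-np.sin(hy),np.cos(hy),0],[0,0,1]])
for u in[(120,237),(158,236),(195,237),(125,203),(199,203),(131,172),(204,172)]:print((R@(onz(a,S(u),.079)-C)*1e3).round(1))
for s,u in[((120,237),(545,146)),((125,203),(536,178)),((131,172),(526,209))]:print('tri',(R@(tri([a,t],[S(s),T(u)])-C)*1e3).round(1))
E
```

```text
[ 44.9 -29.3  14. ]
[43.8  0.9 14. ]
[44.3 30.5 14. ]
[ 15.6 -30.   14. ]
[15.1 29.9 14. ]
[-11.9 -29.5  14. ]
[-12.4  30.3  14. ]
tri [ 44.4 -29.8  12.8]
tri [ 15.6 -29.9  14.1]
tri [-11.8 -29.3  14.2]
```

Triangulated hole heights are 13–14 mm above the floor along the plate, so it is flat. The toe tip is about 20 mm under the lip.

```bash
python3 -c "
from rig import job;print(job.hand_in())"
```

```text
the job is handed in; nothing more can be done
None
```

The stepped plate lies flat on the floor of the heater's well with its toe under the steel lip; the gripper has let go and is clear, the four-hole plate looks unmoved in the last picture, and the job is handed in at about 16 s of the 40 s, with no verdict shown.

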